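# Torque the bench torch's clamp bolt to the click

## Task

Tighten the clamp bolt of the brass bench torch with the blue-handled click wrench that already sits on it: turn the handle clockwise (seen from above) until the bolt comes up tight and the wrench clearly breaks over at its hinge, by some 10 to 20 degrees, and no further. Then let the handle spring straight again and let go, leaving the bolt tight. Leave the orange-handled wrench on the rod rest alone.

Things in the scene. Friction and masses are not known exactly. Their poses are not given: they have to be found in the camera images.
- torch_grip (a point): Centre of the blue grip (cylinder 26 mm thick, 100 mm long, level, 105 mm above the table, 80 mm of air below) of the click wrench on the fixed torch stand (inclined brass burner, red and green valve knobs). x points along the handle away from the bolt, z up. With the wrench straight, the upright bolt axis lies 165 mm and the upright break-over hinge 135 mm from here along -x.
- torch_bolt (a joint): Angle of the torch's clamp bolt with the wrench head about the upright bolt axis, rad; grows clockwise seen from above (tightening). Starts loose at 0 to 0.3, turns with light friction (2 N at the grip), comes up tight at a stop at 0.65 and stays where it is left. The wrench cannot come off.
- torch_wrench (a joint): Break-over angle of the blue wrench at its hinge, rad: 0 straight, grows as the handle goes on clockwise past the head. A preloaded spring keeps it at 0 until about 11 N pushes across the grip, so only once the bolt is tight; it then gives way at 11 to 15 N and springs back to 0 when let go. 0.15 is a clear click, above 0.42 is too far; end stop at 0.5.
- rest_grip (a point): Centre of the orange grip of the other, otherwise identical wrench, which sits on the stand of the rod rest (a toothed steel bar holding coloured glass rods). Same axes. To be left alone.

How it is judged:
By the outcome, as a careful person would: the job done as asked, in the order asked, and still so for the second after the job is handed in, with the robot touching nothing.
It also fails if it takes over 40 s, if anything falls off the work surface, if the arm or the gripper's body presses on something with over 40 N, if the wrist force passes 120 N, or if a joint passes its speed limit or range.

## Robot

A 6-joint arm with a two-finger parallel gripper is mounted at the origin on the work surface. World frame = base frame: x ahead of the robot, y to its left, z up, the work surface at z = 0. Lengths are in mm, angles in rad, forces in N, time in s.
With the tool pointing down it reaches from about 275 to 750 mm from the base axis. Payload 10.2 kg.
Tool frame: the origin (TCP) lies between the finger pads; the fingertips stand tip_extent ahead of it and the grasp point (between the pads) is the TCP (tip_extent is the distance from the TCP to the fingertips, in mm); z points along the fingers, y is the line along which they close (so a half turn about z gives the same grasp; the last joint's range is limited). The gripper opens to 85 mm and grips with 20 to 120 N. Pads are 22 mm wide; open, the fingers measure 114 mm over their backs; the gripper's body (76 mm by 85 mm) begins 54 mm behind the grasp point. The pads swing forward as they close: fully open they stand 13 mm farther back than shut.
Start: joints at [-0.223, 0.313, 1.498, -0, 1.331, -0.223], TCP at [525.006, -0.013, 216.094] pointing down, gripper open.
Joint ranges: [-2.94, 2.94], [-0.97, 2.17], [0.19, 2.56], [-1.23, 4.37], [0.02, 3.11], [-2.88, 2.88]. Speed limits (rad/s): [2.39, 2.39, 3.01, 3.14, 3.14, 3.14].

## Interface

Orientations are given as a rotation vector (axis times angle).
In Python, from rig import read_state, capture, job_done, recognise, silhouettes, place_of, tip_extent gives the robot as it stands.
- The arm moves only by the tool drive_tool, never from a script. Its argument "moves" is a list that holds one entry, the list of rows, each a list of 7 numbers: the opening, from 0 (shut) to 1 (fully open), then the shift along the tool's x, y, z in m, then the turn, a rotation vector about the tool's x, y, z in degrees. In form: [[[hand, tx, ty, tz, wx, wy, wz], ...]]. A call has 1 to 5 rows; each row is the pose to reach, as a shift and turn from the pose commanded when the call began, along the tool's axes at that moment; what a row does not reach only later rows make up. A row lasts 1/10 s, in which the tool goes at most 50 mm and 8.59 degrees, less where a joint would pass 70% of its speed; a pose out of reach is approached as far as the arm can. A call with a gripper value outside its range is refused whole. The fingers move at their own pace and stop on an object; "grip_force" is the grip in N (left out, the last holds). Time passes only in rows, so rows that repeat a pose let the fingers close. It gives the time, the measured TCP pose, the force, the opening and the grip force at its end, in the units of the state.
- read_state(): the state, without advancing time (a new reading comes with each control period).
- capture(name): name is "scene" or "side" or "wrist"; returns a dict with "img" (384x512x3 uint8, red, green, blue), "fx", "fy", "cx", "cy" (pixels), "eye" and "orientation" of the camera in the world. Camera axes: x right, y down, z forward; pixel columns grow to the right and rows downward; lengths in mm; the calibration is good to about 2 mm. A picture is of the moment at which its call begins. There is no depth.
- job_done(): hands the job in; it is judged then, once.
Trained networks look in a picture, given as the dict that the camera call returned (one of the last four; its "shot" number tells which), for a name from the list of things; names that differ only in an ending like _2 or _b are one class to them, and where a whole thing is asked for, a point or a joint stands for the part that bears it (a point fixed in the world has none). Each returns a list of dicts, best first, with "score" (0 to 1); they miss things now and then, are a little off and sometimes report something else, mostly with a low value. They report only what shows in the picture. A call takes as long as a camera call.
- recognise(label, picture): "extent" ([left, top, right, bottom] in pixels, round what is visible of it).
- silhouettes(label, picture): "region" (384x512 bool, what is visible of it) and "extent" ([left, top, right, bottom] in pixels, round what is visible of it).
- place_of(label, picture): "xy" ([column, row] in pixels: a listed point, or the origin of a listed thing).
The state is a dict: "clock": time; "joints": joint angles; "qvel": joint speeds; "tau": joint torques, N m; "tcp_pos": TCP position; "eef_rot": TCP orientation; "wrist_force": force on the tool from outside, world axes, zero at the start; "wrist_torque": the same for the moment, N m; "grip_width": finger opening in mm; "gripper_force": force on a finger pad.
Only numpy, scipy, OpenCV 4.12 (cv2) and the standard library are available. Lean on these libraries where they do the work, as an engineer would, in place of code of your own. Each camera call takes 0.05 s, during which the arm holds its last target. There are 200 camera calls.

## Working session

There is one attempt and no reset: what is moved stays moved. The work goes in short steps, Python scripts to look and compute and a tool call to move; the robot and the scene stay as the last step left them, time stands still between calls to the robot, and variables do not carry over. Pictures are saved under pics/ and viewed, at most 10 in all, crops included, and the job is handed in when it is done.

Besides the shell and the picture viewer there is one more tool, called after "Request:" by a JSON object that holds its "op" and its "data". drive_tool: Moves the arm, as the interface text tells. Its arguments: {"type":"object","properties":{"moves":{"type":"array","items":{"type":"array","items":{"type":"array","items":{"type":"number"}}}},"grip_force":{"type":"number"}},"required":["moves"]}

```bash
mkdir -p pics; cat > h.py <<'E'
import numpy as np,cv2
from scipy.spatial.transform import Rotation as R
from rig import *
def rot(o):
    o=np.array(o,float); return o if o.shape==(3,3) else R.from_rotvec(o).as_matrix() if o.size==3 else R.from_quat(o).as_matrix()
def ray(c,p):
    d=np.array([(p[0]-c['cx'])/c['fx'],(p[1]-c['cy'])/c['fy'],1.]); d=rot(c['orientation'])@d
    return np.array(c['eye'],float),d/np.linalg.norm(d)
def tri(rs):
    A=sum(np.eye(3)-np.outer(d,d) for e,d in rs);b=sum((np.eye(3)-np.outer(d,d))@e for e,d in rs)
    return np.linalg.solve(A,b)
def atz(r,z): e,d=r; return e+d*(z-e[2])/d[2]
def proj(c,P):
    q=rot(c['orientation']).T@(np.array(P)-c['eye']); return [c['fx']*q[0]/q[2]+c['cx'],c['fy']*q[1]/q[2]+c['cy']]
E
python3 - <<'E'
from h import *
print(tip_extent)
ims=[];C={}
for n in ['scene','side','wrist']:
    c=capture(n);C[n]=c;ims.append(c['img']);print(n,c['eye'],c['orientation'])
    for l in ['torch_grip','rest_grip']:
        for p in place_of(l,c)[:3]: print(l,p['score'],p['xy'],atz(ray(c,p['xy']),105).round())
for n,i in zip(C,ims): cv2.imwrite(f'pics/{n}0.png',i[...,::-1])
E
```

```text
19.0
scene [1178.24186813  -44.00592948  911.3072496 ] [-1.82058169 -1.84080289  0.6586069 ]
torch_grip 0.89 [162.1, 174.2] [ 466. -288.  105.]
rest_grip 0.78 [359.8, 171.4] [453. 193. 105.]
side [ 226.58536311 -496.47525742  553.56578257] [-2.13433634  0.72821765 -0.33631301]
torch_grip 0.77 [309.0, 296.5] [ 479. -287.  105.]
rest_grip 0.57 [165.4, 158.9] [480. 197. 105.]
wrist [525.5202331   78.08599128 373.12870982] [ 2.82864586e+00  5.04119984e-04 -8.08266983e-04]
```

View pics/scene0.png

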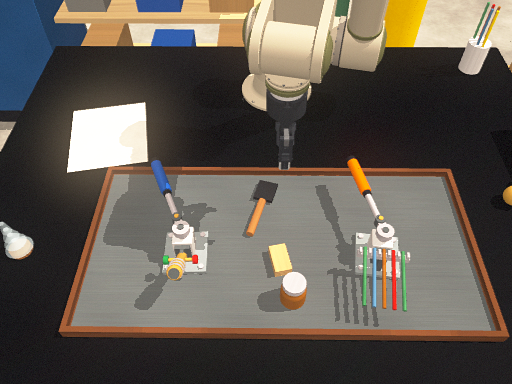

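View pics/side0.png

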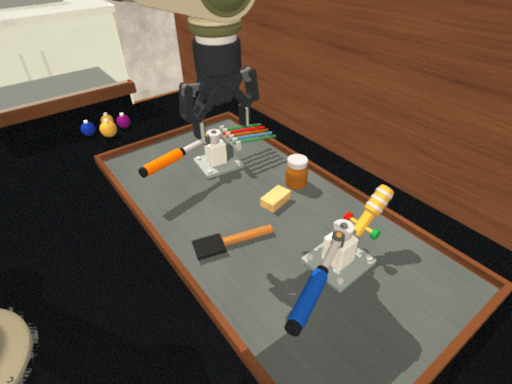

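The scene view shows the blue wrench with its grip at about (162,177) and its bolt head at about (181,226). In the side view the grip is at about (309,297) and the bolt head at about (344,226). The handle points toward the robot, so clockwise means pushing the grip toward +y.

```bash
python3 - <<'E'
from h import *
C={n:capture(n) for n in ['scene','side']}
rs=[ray(c,place_of('torch_grip',c)[0]['xy']) for c in C.values()]
P=tri(rs);print('grip',P)
B=tri([ray(C['scene'],(181,227)),ray(C['side'],(344,226))]);print('bolt~',B)
# axis from silhouettes of blue region at z of grip
for n,c in C.items():
    hsv=cv2.cvtColor(c['img'],cv2.COLOR_RGB2HSV)
    m=(hsv[...,0]>105)&(hsv[...,0]<128)&(hsv[...,1]>150)
    x0,y0=[int(v) for v in proj(c,P)]
    k=np.zeros_like(m);k[max(0,y0-60):y0+60,max(0,x0-60):x0+60]=1
    _,lab,st,_=cv2.connectedComponentsWithStats((m&(k>0)).astype(np.uint8))
    i=lab[y0,x0];ys,xs=np.nonzero(lab==i)
    pts=np.c_[xs,ys].astype(float);mu=pts.mean(0);u=np.linalg.svd(pts-mu,full_matrices=False)[2][0]
    s=(pts-mu)@u
    a,b=[atz(ray(c,mu+u*t),P[2]) for t in (s.min(),s.max())]
    print(n,i,len(xs),mu,a.round(),b.round(),np.arctan2(*(b-a)[[1,0]]),np.linalg.norm(a-b))
s=read_state();print(s['tcp_pos'],R.from_rotvec(s['eef_rot']).as_matrix().round(2),s['wrist_force'],s['grip_width'])
E
```

```text
grip [ 478.23500379 -287.42583946  114.97497917]
bolt~ [ 627.52439914 -221.68580026  113.78402833]
scene 1 277 [160.54151625 176.49458484] [ 429. -309.  115.] [ 526. -269.  115.] 0.39383822261704915 104.77931355510036
side 1 989 [308.42467139 296.91506572] [ 524. -269.  115.] [ 427. -313.  115.] -2.7183599718152713 107.24294027219793
[ 5.25013386e+02 -2.34842731e-02  2.16100605e+02] [[ 0.  1.  0.]
 [ 1. -0.  0.]
 [ 0.  0. -1.]] [-0.70913729 -0.3342142  -0.13415828] 85.12850814329535
```

Request:
{"op": "drive_tool", "data": {"moves": [[[0,-0.045,-0.012,0,0,0,0],[0,-0.09,-0.025,0,0,0,0],[0,-0.135,-0.038,0,0,0,0],[0,-0.18,-0.053,0,0,0,0],[0,-0.225,-0.053,0,0,0,0]]], "grip_force": 30}}

```text
clock: 1.15
tcp_pos: [470.7, -226.7, 216.5]
eef_rot: [2.222, 2.221, -0.0]
wrist_force: [1.6, -0.0, -0.5]
grip_width: 12.0
gripper_force: 0.0
```

Request:
{"op": "drive_tool", "data": {"moves": [[[0,-0.04,0,0,0,0,0],[0,-0.08,0,0,0,0,0],[0,-0.12,0,0,0,0,0],[0,-0.125,0,0,0,0,0],[0,-0.125,0,0,0,0,0]]]}}

```text
clock: 1.65
tcp_pos: [471.7, -350.7, 215.6]
eef_rot: [-2.223, -2.219, -0.0]
wrist_force: [0.3, 0.7, -0.0]
grip_width: 0.1
gripper_force: 0.0
```

Request:
{"op": "drive_tool", "data": {"moves": [[[0,0,0,0.03,0,0,0],[0,0,0,0.06,0,0,0],[0,0,0,0.09,0,0,0],[0,0,0,0.112,0,0,0],[0,0,0,0.112,0,0,0]]]}}

```text
clock: 2.15
tcp_pos: [471.3, -347.5, 101.7]
eef_rot: [-2.216, -2.219, -0.001]
wrist_force: [-0.1, -0.9, 0.9]
grip_width: -0.1
gripper_force: 0.0
```

```bash
python3 - <<'E'
from h import *
ims=[]
for n in ['scene','side']:
    c=capture(n);p=proj(c,[475,-290,105]);x,y=[int(v) for v in p]
    x0=min(max(x-100,0),312);y0=min(max(y-100,0),184)
    ims.append(cv2.resize(c['img'][y0:y0+200,x0:x0+200],(400,400)))
cv2.imwrite('pics/a.png',np.hstack(ims)[...,::-1])
s=read_state();print(s['tcp_pos'],s['wrist_force'],s['grip_width'],s['clock'])
E
```

```text
[ 472.55084447 -349.3582109   105.17120507] [0.46781765 0.40466834 0.44064881] 0.2377576259663587 2.25
```

View pics/a.png

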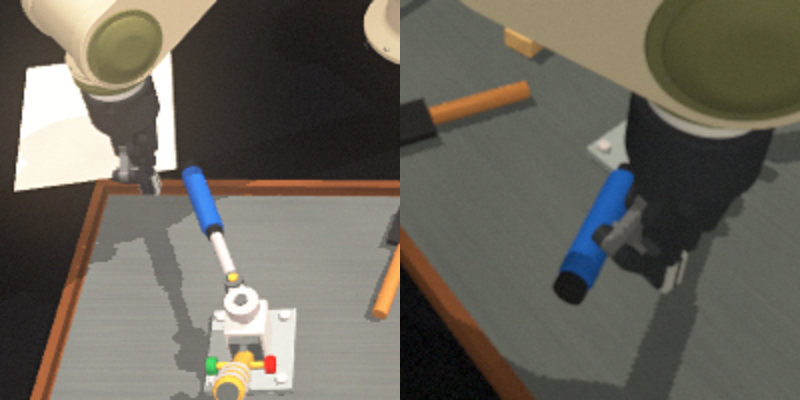

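The shut fingers stand beside the blue grip on its -y side (left panel: fingers at about (145,180), grip at about (203,200)). I'll push it toward +y.

Request:
{"op": "drive_tool", "data": {"moves": [[[0,0.012,0,0,0,0,0],[0,0.024,0,0,0,0,0],[0,0.036,0,0,0,0,0],[0,0.048,0,0,0,0,0],[0,0.06,0,0,0,0,0]]]}}

```text
clock: 2.75
tcp_pos: [472.1, -288.8, 104.4]
eef_rot: [2.221, 2.222, 0.0]
wrist_force: [0.8, -1.4, 0.8]
grip_width: 0.0
gripper_force: 0.0
```

Request:
{"op": "drive_tool", "data": {"moves": [[[0,0.005,0,0,0,0,0],[0,0.01,0,0,0,0,0],[0,0.015,0,0,0,0,0],[0,0.02,0,0,0,0,0],[0,0.02,0,0,0,0,0]]]}}

```text
clock: 3.25
tcp_pos: [472.0, -269.6, 104.1]
eef_rot: [-2.221, -2.222, -0.0]
wrist_force: [-0.2, 0.0, -0.9]
grip_width: -0.2
gripper_force: 0.0
```

Request:
{"op": "drive_tool", "data": {"moves": [[[0,0.004,0,0,0,0,0],[0,0.008,0,0,0,0,0],[0,0.012,0,0,0,0,0],[0,0.015,0,0,0,0,0]]]}}

```text
clock: 3.65
tcp_pos: [472.0, -254.6, 104.1]
eef_rot: [-2.221, -2.221, -0.0]
wrist_force: [-0.3, 0.4, -0.4]
grip_width: 0.4
gripper_force: 0.0
```

```bash
cat > look.py <<'E'
from h import *
import sys
c=capture('scene');p=proj(c,[530,-250,105]);x,y=[int(v) for v in p]
B=np.array([628,-224,110.])
hsv=cv2.cvtColor(c['img'],cv2.COLOR_RGB2HSV)
m=(hsv[...,0]>105)&(hsv[...,0]<128)&(hsv[...,1]>150);m[:140]=0;m[230:]=0;m[:,:120]=0;m[:,250:]=0
_,lab,st,_=cv2.connectedComponentsWithStats(m.astype(np.uint8));i=1+st[1:,4].argmax()
ys,xs=np.nonzero(lab==i);pts=np.c_[xs,ys].astype(float);mu=pts.mean(0);u=np.linalg.svd(pts-mu,full_matrices=False)[2][0]
s=(pts-mu)@u;a,b=[atz(ray(c,mu+u*t),110) for t in (s.min(),s.max())]
if a[0]>b[0]:a,b=b,a
print('handle',a.round(),b.round(),'angle',np.arctan2(*(b-a)[[1,0]]).round(3),len(xs))
cv2.imwrite(sys.argv[1],cv2.resize(c['img'][130:260,110:260],None,fx=4,fy=4,interpolation=2)[...,::-1])
s=read_state();print(s['tcp_pos'],s['wrist_force'],s['clock'])
E
python3 look.py pics/b.png
```

```text
handle [ 426. -314.  110.] [ 521. -269.  110.] angle 0.437 272
[ 472.01135279 -254.29033901  104.09356006] [-0.10541083 -0.11050594  0.43486002] 3.7
```

View pics/b.png

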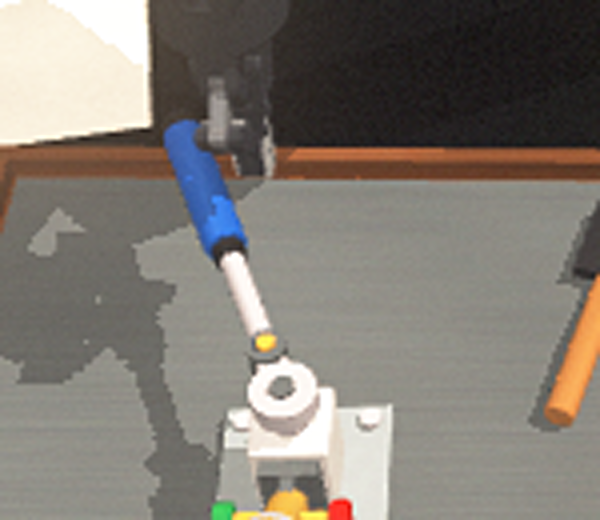

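The handle has not moved (its end is still at about (155,162) in the full image), yet the fingers (crop (255,150)) now appear on its +y side. I'll check against the side view and the projections.

```bash
python3 - <<'E'
from h import *
ims=[]
for n in ['scene','side']:
    c=capture(n);im=c['img'].copy();s=read_state();t=np.array(s['tcp_pos'])
    ps={}
    for k,(P,col) in {'tip':(t-[0,0,19],(255,0,0)),'tcp':(t,(255,255,0)),'g':([477,-290,110],(0,255,0)),'b':([628,-224,110],(255,0,255))}.items():
        ps[k]=np.round(proj(c,P));cv2.circle(im,tuple(int(v) for v in ps[k]),1,col,-1)
    print(n,ps)
    x,y=[int(v) for v in ps['g']];x0=min(max(x-60,0),392);y0=min(max(y-70,0),264)
    ims.append(cv2.resize(im[y0:y0+120,x0:x0+120],(400,400),interpolation=0))
    for p in place_of('torch_grip',c)[:2]:print(p)
cv2.imwrite('pics/c.png',np.hstack(ims)[...,::-1])
E
```

```text
scene {'tip': array([177., 182.]), 'tcp': array([175., 176.]), 'g': array([160., 176.]), 'b': array([180., 228.])}
{'xy': [160.0, 174.5], 'score': 0.89}
side {'tip': array([290., 293.]), 'tcp': array([291., 285.]), 'g': array([310., 296.]), 'b': array([344., 228.])}
{'xy': [311.7, 294.8], 'score': 0.84}
```

View pics/c.png

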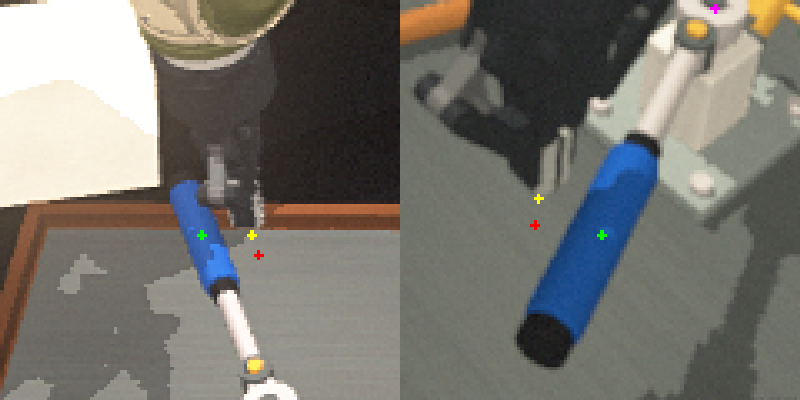

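Measured from both views, the shut fingertips sit nearer z ≈ 107 to 115 than 85, so they skimmed over the grip without pushing it. I'll go back over the handle and come in lower.

Request:
{"op": "drive_tool", "data": {"moves": [[[0,0,0,-0.03,0,0,0],[0,0,0,-0.06,0,0,0],[0,0,0,-0.08,0,0,0],[0,-0.035,0,-0.08,0,0,0],[0,-0.07,0,-0.08,0,0,0]]]}}

```text
clock: 4.4
tcp_pos: [472.3, -325.8, 185.1]
eef_rot: [2.219, 2.222, -0.0]
wrist_force: [1.0, -0.3, -0.8]
grip_width: -0.1
gripper_force: 0.0
```

Request:
{"op": "drive_tool", "data": {"moves": [[[0,-0.03,0,0,0,0,0],[0,-0.03,0,0.03,0,0,0],[0,-0.03,0,0.06,0,0,0],[0,-0.03,0,0.09,0,0,0],[0,-0.03,0,0.104,0,0,0]]]}}

```text
clock: 4.9
tcp_pos: [471.1, -354.3, 77.5]
eef_rot: [-2.219, -2.218, -0.0]
wrist_force: [-0.5, 0.0, 0.2]
grip_width: 0.0
gripper_force: 0.0
```

Request:
{"op": "drive_tool", "data": {"moves": [[[0,0.01,0,0,0,0,0],[0,0.02,0,0,0,0,0],[0,0.03,0,0,0,0,0],[0,0.04,0,0,0,0,0],[0,0.05,0,0,0,0,0]]]}}

```text
clock: 5.4
tcp_pos: [472.3, -304.6, 81.1]
eef_rot: [2.219, 2.22, -0.001]
wrist_force: [-1.6, -2.5, 0.9]
grip_width: 0.3
gripper_force: 1.1
```

```bash
python3 look.py pics/d.png
```

```text
handle [ 418. -298.  110.] [ 522. -262.  110.] angle 0.334 305
[ 472.3174866  -303.07271247   80.84818239] [ 1.59190459 -0.17825773  0.08658973] 5.45
```

View pics/d.png

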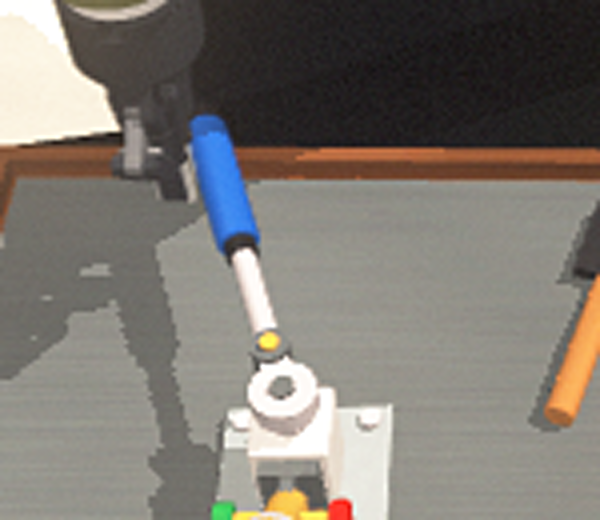

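The fingers now bear on the grip's -y side at crop (185,180) and the handle has started turning, with about 2.5 N. Pushing on in small steps.

Request:
{"op": "drive_tool", "data": {"moves": [[[0,0.006,0,0,0,0,0],[0,0.012,0,0,0,0,0],[0,0.018,0,0,0,0,0],[0,0.024,0,0,0,0,0],[0,0.03,0,0,0,0,0]]]}}

```text
clock: 5.95
tcp_pos: [471.9, -274.6, 80.0]
eef_rot: [-2.221, -2.221, 0.0]
wrist_force: [-0.8, -3.6, 0.1]
grip_width: -0.1
gripper_force: 1.1
```

Request:
{"op": "drive_tool", "data": {"moves": [[[0,0.005,0,0,0,0,0],[0,0.01,0,0,0,0,0],[0,0.015,0,0,0,0,0]]]}}

```text
clock: 6.25
tcp_pos: [471.9, -259.6, 80.0]
eef_rot: [-2.221, -2.221, 0.0]
wrist_force: [-1.0, -2.7, 0.8]
grip_width: 0.0
gripper_force: 1.1
```

Request:
{"op": "drive_tool", "data": {"moves": [[[0,0.005,0,0,0,0,0],[0,0.01,0,0,0,0,0]]]}}

```text
clock: 6.45
tcp_pos: [472.0, -249.6, 80.1]
eef_rot: [-2.221, -2.221, 0.0]
wrist_force: [-0.7, -2.9, 0.4]
grip_width: 0.4
gripper_force: 1.1
```

Request:
{"op": "drive_tool", "data": {"moves": [[[0,0.005,0,0,0,0,0],[0,0.01,0,0,0,0,0]]]}}

```text
clock: 6.65
tcp_pos: [471.9, -239.6, 80.0]
eef_rot: [-2.221, -2.221, 0.0]
wrist_force: [-2.1, -2.5, 0.1]
grip_width: -0.5
gripper_force: 1.2
```

Request:
{"op": "drive_tool", "data": {"moves": [[[0,0.005,0,0,0,0,0],[0,0.01,0,0,0,0,0]]]}}

```text
clock: 6.85
tcp_pos: [471.9, -229.5, 80.0]
eef_rot: [-2.221, -2.221, 0.0]
wrist_force: [-1.4, -2.4, 0.7]
grip_width: 0.1
gripper_force: 1.2
```

Request:
{"op": "drive_tool", "data": {"moves": [[[0,0.004,0,0,0,0,0],[0,0.008,0,0,0,0,0]]]}}

```text
clock: 7.05
tcp_pos: [472.1, -223.7, 80.5]
eef_rot: [2.218, 2.219, -0.004]
wrist_force: [-4.8, -15.6, -1.5]
grip_width: 0.1
gripper_force: 7.4
```

Request:
{"op": "drive_tool", "data": {"moves": [[[0,0.004,0,0,0,0,0],[0,0.008,0,0,0,0,0]]]}}

```text
clock: 7.25
tcp_pos: [472.5, -216.3, 80.7]
eef_rot: [2.218, 2.218, -0.003]
wrist_force: [-1.4, -15.6, -2.5]
grip_width: -0.3
gripper_force: 7.6
```

The bolt came up tight near y ≈ -227, where the force rose to 15 N. Going on to about 15° of break-over.

Request:
{"op": "drive_tool", "data": {"moves": [[[0,0.005,0,0,0,0,0],[0,0.01,0,0,0,0,0],[0,0.015,0,0,0,0,0],[0,0.021,0,0,0,0,0]]]}}

```text
clock: 7.65
tcp_pos: [473.8, -196.2, 81.2]
eef_rot: [2.216, 2.214, -0.002]
wrist_force: [5.8, -19.6, -2.8]
grip_width: -0.0
gripper_force: 8.0
```

```bash
python3 look.py pics/e.png
```

```text
handle [ 420. -150.  110.] [ 520. -188.  110.] angle -0.372 352
[ 473.39799624 -195.08339627   81.08917583] [  0.04309104 -13.26229778   0.04142719] 7.7
```

View pics/e.png

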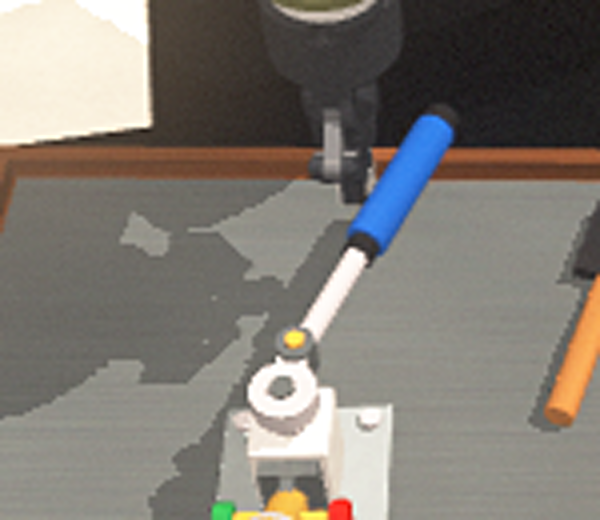

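The handle stands at -0.37 rad against about -0.13 at the tight point, and the kink at the hinge shows at crop (293,340). That is roughly 14° of break-over, so I back off now.

Request:
{"op": "drive_tool", "data": {"moves": [[[0,-0.01,0,0,0,0,0],[0,-0.02,0,0,0,0,0],[0,-0.03,0,0,0,0,0],[0,-0.045,0,0,0,0,0],[0,-0.06,0,0,0,0,0]]]}}

```text
clock: 8.2
tcp_pos: [472.3, -253.3, 80.1]
eef_rot: [2.221, 2.222, 0.001]
wrist_force: [0.6, -0.2, -0.0]
grip_width: -0.5
gripper_force: 0.0
```

Request:
{"op": "drive_tool", "data": {"moves": [[[0,-0.03,0,0,0,0,0],[0,-0.06,0,0,0,0,0],[0,-0.06,0,-0.04,0,0,0],[0,-0.06,0,-0.08,0,0,0],[0,-0.06,0,-0.12,0,0,0]]]}}

```text
clock: 8.7
tcp_pos: [472.0, -313.1, 201.4]
eef_rot: [-2.221, -2.221, -0.001]
wrist_force: [-0.4, -0.4, -0.3]
grip_width: 0.1
gripper_force: 0.0
```

```bash
python3 look.py pics/f.png
```

```text
handle [ 407. -198.  110.] [ 515. -210.  110.] angle -0.107 340
[ 473.85834531 -314.70559998  208.61968852] [ 0.58503609 -0.27406695  7.40351784] 8.75
```

View pics/f.png

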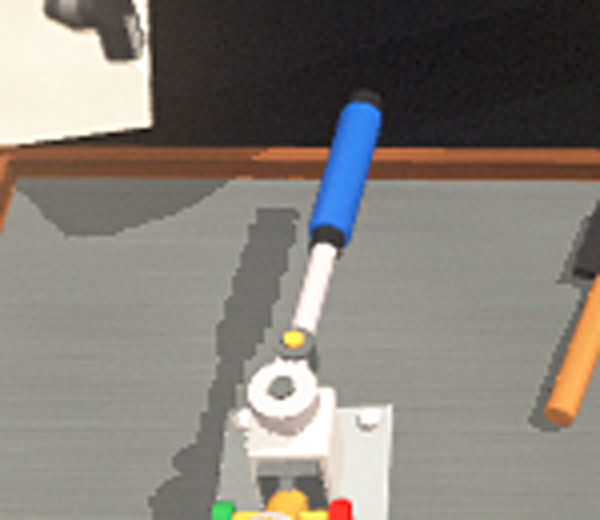

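The handle has sprung straight (-0.11 rad, which puts the break-over at about 0.26 rad or 15°). The hinge is unmoved at crop (293,340) and the gripper is clear.

Request:
{"op": "drive_tool", "data": {"moves": [[[0,0,0,0,0,0,0],[0,0,0,0,0,0,0],[0,0,0,0,0,0,0]]]}}

```text
clock: 9.05
tcp_pos: [471.7, -312.7, 198.7]
eef_rot: [-2.22, -2.22, -0.0]
wrist_force: [-0.7, 0.4, -0.5]
grip_width: 0.3
gripper_force: 0.0
```

```bash
python3 -c "
from rig import *
print(read_state()['wrist_force']);print(job_done())"
```

```text
[-0.66955483  0.37453668 -0.45689267]
the job is handed in; nothing more can be done
None
```

The torch's clamp bolt is tight: the blue wrench broke over by about 15° (14–15° measured from the pictures) and sprang straight again, the arm is clear, the orange wrench was not touched, and the job was handed in at about 9 s; a first push passed over the grip without moving it, so I repeated it lower.

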